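# Lock the sheet clamp with its second nut

## Robot

A 6-joint arm with a two-finger parallel gripper is mounted at the origin on the work surface. World frame = base frame: x ahead of the robot, y to its left, z up, the work surface at z = 0. Lengths are in m, angles in rad, forces in N, time in s.
With the tool pointing down it reaches from about 0.35 to 0.975 m from the base axis. Payload 4.9 kg.
Tool frame: the origin (TCP) lies at the very end of the fingers, on their centre line; the grasp point (between the pads) lies 19 mm behind it; z points along the fingers, y is the line along which they close (so a half turn about z gives the same grasp; the last joint's range is limited). The gripper opens to 85 mm and grips with 20 to 120 N. Pads are 22 mm wide; open, the fingers measure 114 mm over their backs; the gripper's body (76 mm by 85 mm) begins 54 mm behind the grasp point. The pads swing forward as they close: fully open they stand 13 mm farther back than shut.
Start: joints at [-1.261, 0.053, 1.613, -0, 1.476, -0.119], TCP at [0.26, -0.568, 0.231] pointing down, gripper open.
Joint ranges: [-3.01, 3.01], [-1.01, 2.22], [0.06, 2.58], [-1.02, 4.17], [0.09, 2.62], [-3.14, 3.14]. Speed limits (rad/s): [2.57, 2.57, 3.14, 3.14, 3.14, 3.14].

## Interface

Orientations are given as a unit quaternion [w, x, y, z].
In Python, from plant import manip gives the robot as it stands.
- The arm moves only by the tool play_rows, never from a script. Its argument "series" is a list that holds one entry, the list of rows, each a list of 7 numbers: the shift along the world's x, y, z in m, then the turn, a rotation vector about the world's x, y, z in degrees, then the opening, from 0 (shut) to 1 (fully open). In form: [[[dx, dy, dz, rx, ry, rz, grip], ...]]. A call has 1 to 10 rows; each row shifts and turns the commanded pose from where the row before left it; what a row does not reach is not made up. A row lasts 1/10 s, in which the tool goes at most 50 mm and 8.59 degrees, less where a joint would pass 70% of its speed; a pose out of reach is approached as far as the arm can. A call with a gripper value outside its range is refused whole. The fingers move at their own pace and stop on an object; the grip force is fixed at half the most. Time passes only in rows, so rows that do not move let the fingers close. It gives the time, the measured TCP pose, the force, the opening and the grip force at its end, in the units of the state.
- manip.state(): the state, without advancing time (a new reading comes with each control period).
- manip.grab_frame(name): name is "scene" or "top"; returns a dict with "frame" (384x512x3 uint8, blue, green, red), "mtx" (3x3 intrinsics, pixels), "k1" (the pictures are not rectified: a ray, as slopes to the right and down, at radius r is drawn at 1 + k1 r^2 times it, then the intrinsics apply), "R" (3x3) and "t" (3): a world point X has camera coordinates R X + t. Camera axes: x right, y down, z forward; pixel columns grow to the right and rows downward; lengths in m; the calibration is good to about 2 mm. A picture is of the moment at which its call begins. There is no depth.
- manip.job_done(): hands the job in; it is judged then, once.
The state is a dict: "time": time; "joint_pos": joint angles; "joint_vel": joint speeds; "joint_efforts": joint torques, N m; "tool_pos": TCP position; "tool_rot": TCP orientation; "contact_force": force on the tool from outside, world axes, zero at the start; "ft_torque": the same for the moment, N m; "gripper_width": opening from 0.0 (shut) to 1.0 (fully open); "grasp_force": force on a finger pad.
Only numpy, scipy, OpenCV 4.12 (cv2) and the standard library are available. Lean on these libraries where they do the work, as an engineer would, in place of code of your own. Each camera call takes 0.05 s, during which the arm holds its last target. There are 200 camera calls.

## Task

A copper sheet is held on the steel block by a clamp strap and its first nut. Take the crank handle of the brass second nut, wind it clockwise (seen from above) down the stud until it meets the first nut, and tighten it there until the handle takes about 10 newtons of push to turn, so that it stays locked - firm, but not much beyond that, or the sheet gets marked. Then let go of it, and leave the other tools lying where they are.

Things in the scene. Friction and masses are not known exactly. Their poses are not given: they have to be found in the camera images.
- clamp: Fixed clamp: 200 x 260 mm wooden base, dark steel block (top 50 mm up), copper sheet with round paper pattern, steel strap across it, upright steel stud of 16 mm diameter through the strap. Origin: on the stud's axis at table height; z up. Stud top 140 to 144 mm above the table. With it counts the first nut on the strap.
- strap_top (a point): Point on the stud's axis at the strap's top face, 67 mm above the table. Above it sits the first nut: steel hexagon 32 mm across flats, 16 mm high, that cannot turn, with a black spring washer on top (35 mm across, 5 mm thick, 60 N per mm). How high it sits differs: the washer's upper face is 20 to 28 mm above this point, to be found by feel.
- locknut: Second nut: brass hexagon 32 mm across flats, hub 20 mm high, on the stud 6 to 18 mm above the washer. Origin: on the stud's axis at its underside; z up. Its x axis points along its crank arm (16 mm wide, top face 18 mm above the origin) to the handle, 55 mm from the stud's axis. Steep right-hand thread: one turn clockwise from above lowers it 12 mm.
- nut_top (a point): Point on the stud's axis at the top of the second nut's hub, 20 mm above its underside. The nut turns freely (about 1 N at the handle) until it meets the washer; then the push rises steadily, about 0.9 N per 0.1 rad. At 10 N the nuts press on each other with about 100 N. Judge it while turning: the nut is self-locking, stays where it is left, and pushes back less at a standstill.
- handle_grip (a point): Point on the axis of the red upright crank handle: a round grip of 16 mm diameter, 50 mm tall, that spins freely on its pin at the end of the crank arm. The point is 29 mm above the grip's foot, 21 mm below its top, and 47.5 mm above the second nut's underside.
- punch_a: Steel chasing punch, 110 mm long, 10 mm square, lying in the wooden tray; to be left alone. Origin under its middle.
- punch_b: Steel chasing punch, 100 mm long, lying in the wooden tray; to be left alone. Origin under its middle.
- punch_c: Steel chasing punch, 90 mm long, 10 mm square, lying on the edge of the steel block; to be left alone. Origin under its middle.
- hammer: Hammer lying on the table to the right; to be left alone. Origin under it.
- dish: Small copper bowl, 90 mm across, 30 mm high; to be left alone. Origin under its middle.
- sparenut: Spare brass nut without a crank, 30 mm across flats, 14 mm high, lying on the steel block; to be left alone. Origin under its middle.
- oilcan: Small amber bottle, 52 mm across, 110 mm high; to be left alone. Origin under its middle.

How it is judged:
On the way:
1. the second nut is run down until it bears on the first nut (contact force between locknut and clamp above 3 N), for 0.1 s.
At the end, for the whole second after the job is handed in: The second nut is at rest and let go, and stays pressed on the first nut's washer with 30 to 160 N (about 3.5 to 15 N of push at the handle) (contact force between locknut and clamp between 30 and 160 N and angular speed of locknut below 0.1 rad/s and linear speed of locknut below 0.01 m/s); the robot touches nothing.
It fails at once if the second nut is over-tightened: pressed on the first with more than 180 N (about 17 N at the handle) (contact force between locknut and clamp above 180 N).
It fails at once if a tool or part lying about is moved by more than 20 mm (distance of any of punch_a, punch_b, punch_c, hammer, dish, sparenut, oilcan from where it was at the start of the episode above 0.02 m).
It also fails if it takes over 72 s, if anything falls off the work surface, if the arm or the gripper's body presses on something with over 40 N, if the wrist force passes 120 N, or if a joint passes its speed limit or range.

## Working session

There is one attempt and no reset: what is moved stays moved. The work goes in short steps, Python scripts to look and compute and a tool call to move; the robot and the scene stay as the last step left them, time stands still between calls to the robot, and variables do not carry over. Pictures are saved under pics/ and viewed, at most 10 in all, crops included, and the job is handed in when it is done.

Besides the shell and the picture viewer there is one more tool, called by a JSON object that holds its "name" and its "arguments". play_rows: Moves the arm, as the interface text tells. Its arguments: {"type":"object","properties":{"series":{"type":"array"}},"required":["series"]}

```bash
mkdir -p pics; ls
python3 - <<'E'
from plant import manip
import cv2,numpy as np,pickle
d={}
for n in("scene","top"):
    f=manip.grab_frame(n); d[n]=f; cv2.imwrite(f"pics/{n}0.png",f["frame"])
    print(n,f["mtx"].round(1).tolist(),f["k1"],(-f["R"].T@f["t"]).round(3),f["R"].round(3).tolist())
pickle.dump(d,open("f0.pkl","wb"))
print(manip.state())
E
```

```text
pics
scene [[371.7, 0.0, 247.8], [0.0, 371.7, 191.6], [0.0, 0.0, 1.0]] -0.11696838663590817 [0.886 0.628 0.91 ] [[-0.859, 0.512, -0.005], [0.381, 0.633, -0.673], [-0.341, -0.581, -0.739]]
top [[348.8, 0.0, 251.1], [0.0, 348.8, 186.9], [0.0, 0.0, 1.0]] -0.09537691795261494 [0.295 0.037 1.177] [[-0.057, -0.998, -0.004], [-0.977, 0.057, -0.204], [0.204, -0.007, -0.979]]
{'time': 0.1, 'joint_pos': array([-1.26099293e+00,  5.33059684e-02,  1.61417984e+00,  2.62490417e-05,
        1.47601796e+00, -1.19000051e-01]), 'joint_vel': array([ 0.00110053, -0.00108724, -0.00233291,  0.00010278,  0.00048466,
        0.00010484]), 'joint_efforts': array([ 1.54297768e-04, -3.94900990e+01, -3.71363318e+01, -1.43157299e-04,
        3.90902802e-03, -4.39359354e-06]), 'tool_pos': array([ 0.25969399, -0.5678577 ,  0.23016276]), 'tool_rot': array([-9.52453791e-04,  9.77103681e-01,  2.12761564e-01, -7.80182585e-05]), 'contact_force': array([1.0321807 , 0.33710431, 0.31189993]), 'ft_torque': array([-0.04962693,  0.00032049, -0.0006227 ]), 'grasp_force': 0.0, 'gripper_width': 0.9992822822543993}
```

View pics/scene0.png

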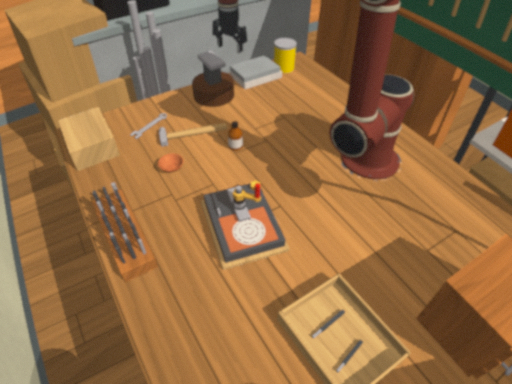

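View pics/top0.png

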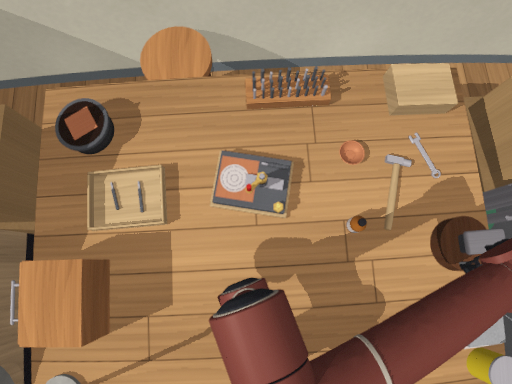

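Run:
```python
import cv2,pickle,numpy as np
d=pickle.load(open("f0.pkl","rb"))
a=d["scene"]["frame"][165:265,195:295]; b=d["top"]["frame"][140:225,205:305]
a=cv2.resize(a,(400,400),interpolation=cv2.INTER_CUBIC); b=cv2.resize(b,(400,340),interpolation=cv2.INTER_CUBIC)
b=cv2.copyMakeBorder(b,0,60,0,0,cv2.BORDER_CONSTANT)
cv2.imwrite("pics/crop0.png",np.hstack([a,b]))
```

```text
(no output)
```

View pics/crop0.png

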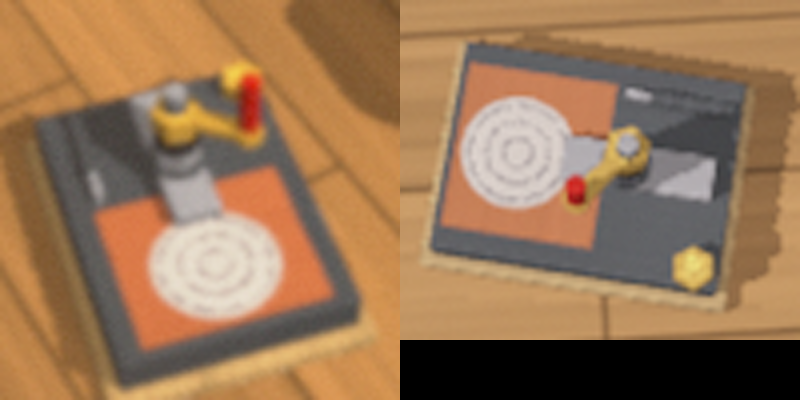

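The scene crop shows the stud top at about (239,188) and the red handle from (258,184) down to (258,197). In the top crop the stud top is at about (262,175.5) and the handle at (249,187). Next I triangulate these.

```bash
cat > h.py <<'E'
import cv2,numpy as np
def ray(f,p):
    K=f["mtx"]; u=np.array([(p[0]-K[0,2])/K[0,0],(p[1]-K[1,2])/K[1,1]]); s=u.copy()
    for _ in range(20): s=u/(1+f["k1"]*(s@s))
    d=f["R"].T@np.r_[s,1]; return -f["R"].T@f["t"],d/np.linalg.norm(d)
def atz(f,p,z):
    c,d=ray(f,p); return c+d*(z-c[2])/d[2]
def tri(f,p,g,q):
    c,d=ray(f,p); e,h=ray(g,q)
    s=np.linalg.lstsq(np.c_[d,-h],e-c,rcond=None)[0]; a,b=c+s[0]*d,e+s[1]*h
    return (a+b)/2,np.linalg.norm(a-b)
def red(f,box):
    x0,x1,y0,y1=box; im=f["frame"][y0:y1,x0:x1]; h=cv2.cvtColor(im,cv2.COLOR_BGR2HSV).astype(int)
    m=((h[...,0]<5)|(h[...,0]>174))&(h[...,1]>190)&(h[...,2]>90)
    y,x=np.nonzero(m); return np.array([x.mean()+x0,y.mean()+y0]),(x.min()+x0,x.max()+x0,y.min()+y0,y.max()+y0),len(x)
E
python3 - <<'E'
import pickle; from h import *
d=pickle.load(open("f0.pkl","rb")); s,t=d["scene"],d["top"]
rs,rt=red(s,(245,270,175,210)),red(t,(240,260,175,200)); print(rs,rt)
print("stud",tri(s,(238.4,187.5),t,(261.6,175.4)), atz(s,(238.4,187.5),.142),atz(t,(261.6,175.4),.142))
print("grip centre",tri(s,rs[0],t,rt[0]))
E
```

```text
(array([257.08823529, 190.26470588]), (np.int64(256), np.int64(259), np.int64(185), np.int64(196)), 34) (array([248.5       , 187.27272727]), (np.int64(247), np.int64(250), np.int64(185), np.int64(190)), 22)
stud (array([ 0.5456411, -0.0047634,  0.1391639]), np.float64(0.0008748260055246211)) [ 0.54661348 -0.00207966  0.142     ] [ 0.5453004  -0.00493426  0.142     ]
grip centre (array([0.50943607, 0.03731765, 0.14646841]), np.float64(0.0007712532508798277))
```

{"name": "play_rows", "arguments": {"series": [[[0.0125,0.03,0,0,0,-2.25,0.6],[0.0125,0.03,0,0,0,-2.25,0.6],[0.0125,0.03,0,0,0,-2.25,0.6],[0.0125,0.03,0,0,0,-2.25,0.6],[0.0125,0.03,0,0,0,-2.25,0.6],[0.0125,0.03,0,0,0,-2.25,0.6],[0.0125,0.03,0,0,0,-2.25,0.6],[0.0125,0.03,0,0,0,-2.25,0.6],[0.0125,0.03,0,0,0,-2.25,0.6],[0.0125,0.03,0,0,0,-2.25,0.6]]]}}

```text
time: 1.1
tool_pos: [0.3849, -0.2669, 0.2308]
tool_rot: [-0.0, 1.0, 0.017, -0.0]
contact_force: [0.5, -0.3, -0.1]
gripper_width: 0.599
grasp_force: 0.0
```

{"name": "play_rows", "arguments": {"series": [[[0.0125,0.03,0,0,0,-2.25,0.6],[0.0125,0.03,0,0,0,-2.25,0.6],[0.0125,0.03,0,0,0,-2.25,0.6],[0.0125,0.03,0,0,0,-2.25,0.6],[0.0125,0.03,0,0,0,-2.25,0.6],[0.0125,0.03,0,0,0,-2.25,0.6],[0.0125,0.03,0,0,0,-2.25,0.6],[0.0125,0.03,0,0,0,-2.25,0.6],[0.0125,0.03,0,0,0,-2.25,0.6],[0,0.005,0,0,0,-2.25,0.6]]]}}

```text
time: 2.1
tool_pos: [0.4977, 0.0092, 0.2307]
tool_rot: [-0.0, 0.984, -0.176, -0.001]
contact_force: [-0.3, -0.5, 0.4]
gripper_width: 0.604
grasp_force: 0.0
```

{"name": "play_rows", "arguments": {"series": [[[0.006,0.014,-0.01,0,0,0,0.6],[0.0055,0.014,-0.01,0,0,0,0.6],[0,0,-0.01,0,0,0,0.6],[0,0,-0.006,0,0,0,0.6],[0,0,0,0,0,0,0.6]]]}}

```text
time: 2.6
tool_pos: [0.5078, 0.0342, 0.1933]
tool_rot: [0.0, 0.984, -0.178, -0.002]
contact_force: [-1.0, 0.2, 0.9]
gripper_width: 0.599
grasp_force: 0.0
```

Run:
```python
from plant import manip
import cv2,numpy as np
a=manip.grab_frame("scene")["frame"][150:240,210:310]; b=manip.grab_frame("top")["frame"][140:230,205:305]
cv2.imwrite("pics/c1.png",cv2.resize(np.hstack([a,b]),None,fx=4,fy=4,interpolation=cv2.INTER_CUBIC))
print(manip.state()["tool_pos"])
```

```text
[0.50870491 0.03408467 0.19509194]
```

View pics/c1.png

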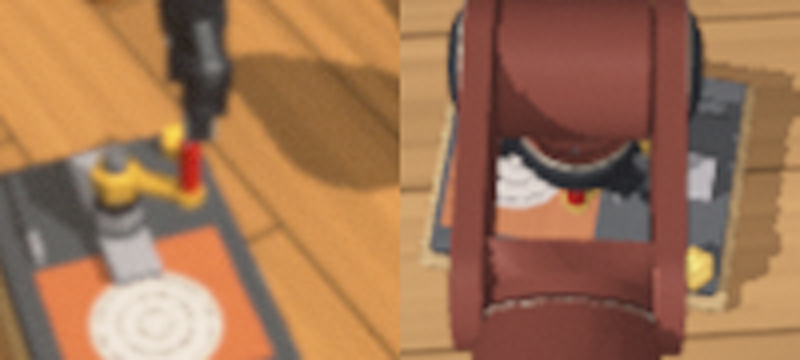

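The scene view (handle at (257,191), fingers directly above it at (260,184)) shows the open fingers straddling the handle line. I go down and close.

{"name": "play_rows", "arguments": {"series": [[[0,0.002,-0.014,0,0,0,0.6],[0,0,-0.014,0,0,0,0.6],[0,0,-0.014,0,0,0,0.6],[0,0,-0.014,0,0,0,0.6],[0,0,0,0,0,0,0.6],[0,0,0,0,0,0,0.3],[0,0,0,0,0,0,0.3]]]}}

```text
time: 3.4
tool_pos: [0.5094, 0.0366, 0.1399]
tool_rot: [-0.0, 0.984, -0.177, 0.001]
contact_force: [0.2, 0.9, 0.4]
gripper_width: 0.306
grasp_force: 0.0
```

{"name": "play_rows", "arguments": {"series": [[[0,0,0,0,0,0,0],[0,0,0,0,0,0,0],[0,0,0,0,0,0,0],[0,0,0,0,0,0,0],[0,0,0,0,0,0,0]]]}}

```text
time: 3.9
tool_pos: [0.5095, 0.0367, 0.1403]
tool_rot: [-0.0, 0.984, -0.177, 0.001]
contact_force: [-1.0, 1.5, 5.4]
gripper_width: 0.166
grasp_force: 58.5
```

```bash
cat > rows.py <<'E'
import sys,numpy as np,json
# x y cx cy step n dzper_rad : rows from the commanded pose round the centre, clockwise
x,y,cx,cy,st,n=map(float,sys.argv[1:7]); R=.055
a=np.arctan2(y-cy,x-cx); px,py=x,y; print("r",np.hypot(y-cy,x-cx),"deg",np.degrees(a))
out=[]
for i in range(1,int(n)+1):
    b=a-st*i; dx,dy=round(cx+R*np.cos(b)-px,4),round(cy+R*np.sin(b)-py,4); px+=dx;py+=dy
    out.append([dx,dy,-round(st*12e-3/2/np.pi,5),0,0,0,0])
print(json.dumps([[[float(v) for v in r] for r in out]])); print("end",px,py,np.degrees(b))
E
python3 rows.py .509 .037 .5457 -.0045 .12 10
```

```text
r 0.05539981949429074 deg 131.48753032094038
[[[0.0055, 0.0038, -0.00023, 0.0, 0.0, 0.0, 0.0], [0.0056, 0.0034, -0.00023, 0.0, 0.0, 0.0, 0.0], [0.006, 0.0027, -0.00023, 0.0, 0.0, 0.0, 0.0], [0.0063, 0.002, -0.00023, 0.0, 0.0, 0.0, 0.0], [0.0065, 0.0012, -0.00023, 0.0, 0.0, 0.0, 0.0], [0.0066, 0.0004, -0.00023, 0.0, 0.0, 0.0, 0.0], [0.0066, -0.0004, -0.00023, 0.0, 0.0, 0.0, 0.0], [0.0065, -0.0011, -0.00023, 0.0, 0.0, 0.0, 0.0], [0.0063, -0.0019, -0.00023, 0.0, 0.0, 0.0, 0.0], [0.006, -0.0027, -0.00023, 0.0, 0.0, 0.0, 0.0]]]
end 0.5709 0.0444 62.73259490524159
```

{"name": "play_rows", "arguments": {"series": [[[0.0055,0.0038,-0.0002,0,0,0,0],[0.0056,0.0034,-0.0003,0,0,0,0],[0.006,0.0027,-0.0002,0,0,0,0],[0.0063,0.002,-0.0002,0,0,0,0],[0.0065,0.0012,-0.0003,0,0,0,0],[0.0066,0.0004,-0.0002,0,0,0,0],[0.0066,-0.0004,-0.0002,0,0,0,0],[0.0065,-0.0011,-0.0003,0,0,0,0],[0.0063,-0.0019,-0.0002,0,0,0,0],[0.006,-0.0027,-0.0002,0,0,0,0]]]}}

```text
time: 4.9
tool_pos: [0.5715, 0.0445, 0.138]
tool_rot: [-0.001, 0.984, -0.177, 0.0]
contact_force: [-1.6, 3.1, 5.9]
gripper_width: 0.167
grasp_force: 58.8
```

```bash
python3 -c "
from plant import manip
s=manip.state();print(s['tool_pos'],s['contact_force'],s['joint_efforts'])"; python3 rows.py .5709 .0444 .5457 -.0045 .12 10
```

```text
[0.57145604 0.04449792 0.13796888] [-1.61587016  3.10918138  5.87452014] [ -1.35379057 -32.86524653 -32.08936214  -0.59748821  -0.37376753
   0.03723202]
r 0.055011362462676745 deg 62.736254439938534
[[[0.0057, -0.0034, -0.00023, 0.0, 0.0, 0.0, 0.0], [0.0052, -0.004, -0.00023, 0.0, 0.0, 0.0, 0.0], [0.0047, -0.0046, -0.00023, 0.0, 0.0, 0.0, 0.0], [0.0041, -0.0052, -0.00023, 0.0, 0.0, 0.0, 0.0], [0.0035, -0.0056, -0.00023, 0.0, 0.0, 0.0, 0.0], [0.0028, -0.006, -0.00023, 0.0, 0.0, 0.0, 0.0], [0.002, -0.0062, -0.00023, 0.0, 0.0, 0.0, 0.0], [0.0013, -0.0065, -0.00023, 0.0, 0.0, 0.0, 0.0], [0.0005, -0.0066, -0.00023, 0.0, 0.0, 0.0, 0.0], [-0.0003, -0.0066, -0.00023, 0.0, 0.0, 0.0, 0.0]]]
end 0.6003999999999999 -0.010299999999999993 -6.01868097576025
```

{"name": "play_rows", "arguments": {"series": [[[0.0057,-0.0034,-0.0002,0,0,0,0],[0.0052,-0.004,-0.0003,0,0,0,0],[0.0047,-0.0046,-0.0002,0,0,0,0],[0.0041,-0.0052,-0.0002,0,0,0,0],[0.0035,-0.0056,-0.0003,0,0,0,0],[0.0028,-0.006,-0.0002,0,0,0,0],[0.002,-0.0062,-0.0002,0,0,0,0],[0.0013,-0.0065,-0.0003,0,0,0,0],[0.0005,-0.0066,-0.0002,0,0,0,0],[-0.0003,-0.0066,-0.0002,0,0,0,0]]]}}

```text
time: 5.9
tool_pos: [0.601, -0.0108, 0.1356]
tool_rot: [-0.0, 0.984, -0.177, 0.001]
contact_force: [0.7, 1.2, 6.1]
gripper_width: 0.159
grasp_force: 58.6
```

```bash
python3 rows.py .6004 -.0103 .5457 -.0045 .1 10
```

```text
r 0.05500663596330909 deg -6.052622490710127
[[[-0.0009, -0.0054, -0.00019, 0.0, 0.0, 0.0, 0.0], [-0.0013, -0.0053, -0.00019, 0.0, 0.0, 0.0, 0.0], [-0.002, -0.0052, -0.00019, 0.0, 0.0, 0.0, 0.0], [-0.0024, -0.0049, -0.00019, 0.0, 0.0, 0.0, 0.0], [-0.0029, -0.0047, -0.00019, 0.0, 0.0, 0.0, 0.0], [-0.0033, -0.0044, -0.00019, 0.0, 0.0, 0.0, 0.0], [-0.0038, -0.004, -0.00019, 0.0, 0.0, 0.0, 0.0], [-0.0042, -0.0036, -0.00019, 0.0, 0.0, 0.0, 0.0], [-0.0044, -0.0031, -0.00019, 0.0, 0.0, 0.0, 0.0], [-0.0048, -0.0028, -0.00019, 0.0, 0.0, 0.0, 0.0]]]
end 0.5704000000000001 -0.0537 -63.34840200379245
```

{"name": "play_rows", "arguments": {"series": [[[-0.0009,-0.0054,-0.0002,0,0,0,0],[-0.0013,-0.0053,-0.0002,0,0,0,0],[-0.002,-0.0052,-0.0002,0,0,0,0],[-0.0024,-0.0049,-0.0002,0,0,0,0],[-0.0029,-0.0047,-0.0002,0,0,0,0],[-0.0033,-0.0044,-0.0002,0,0,0,0],[-0.0038,-0.004,-0.0002,0,0,0,0],[-0.0042,-0.0036,-0.0002,0,0,0,0],[-0.0044,-0.0031,-0.0002,0,0,0,0],[-0.0048,-0.0028,-0.0002,0,0,0,0]]]}}

```text
time: 6.9
tool_pos: [0.5709, -0.0539, 0.1336]
tool_rot: [-0.001, 0.984, -0.177, 0.001]
contact_force: [1.0, 3.3, 5.8]
gripper_width: 0.17
grasp_force: 58.7
```

```bash
python3 rows.py .5704 -.0537 .5457 -.0045 .1 10
```

```text
r 0.055052066264582686 deg -63.34186071715454
[[[-0.0051, -0.0022, -0.00019, 0.0, 0.0, 0.0, 0.0], [-0.0052, -0.0017, -0.00019, 0.0, 0.0, 0.0, 0.0], [-0.0054, -0.0012, -0.00019, 0.0, 0.0, 0.0, 0.0], [-0.0054, -0.0006, -0.00019, 0.0, 0.0, 0.0, 0.0], [-0.0055, -0.0001, -0.00019, 0.0, 0.0, 0.0, 0.0], [-0.0055, 0.0005, -0.00019, 0.0, 0.0, 0.0, 0.0], [-0.0054, 0.001, -0.00019, 0.0, 0.0, 0.0, 0.0], [-0.0053, 0.0016, -0.00019, 0.0, 0.0, 0.0, 0.0], [-0.0051, 0.002, -0.00019, 0.0, 0.0, 0.0, 0.0], [-0.0048, 0.0026, -0.00019, 0.0, 0.0, 0.0, 0.0]]]
end 0.5177000000000003 -0.051800000000000006 -120.63764023023685
```

{"name": "play_rows", "arguments": {"series": [[[-0.0051,-0.0022,-0.0002,0,0,0,0],[-0.0052,-0.0017,-0.0002,0,0,0,0],[-0.0054,-0.0012,-0.0002,0,0,0,0],[-0.0054,-0.0006,-0.0002,0,0,0,0],[-0.0055,-0.0001,-0.0002,0,0,0,0],[-0.0055,0.0005,-0.0002,0,0,0,0],[-0.0054,0.001,-0.0002,0,0,0,0],[-0.0053,0.0016,-0.0002,0,0,0,0],[-0.0051,0.002,-0.0002,0,0,0,0],[-0.0048,0.0026,-0.0002,0,0,0,0]]]}}

```text
time: 7.9
tool_pos: [0.5185, -0.0523, 0.1317]
tool_rot: [-0.0, 0.984, -0.177, 0.002]
contact_force: [3.4, 2.8, 5.0]
gripper_width: 0.168
grasp_force: 58.7
```

```bash
python3 rows.py .5177 -.0518 .5457 -.0045 .1 8
```

```text
r 0.05496626237975432 deg -120.62409754355524
[[[-0.0046, 0.003, -0.00019, 0.0, 0.0, 0.0, 0.0], [-0.0043, 0.0035, -0.00019, 0.0, 0.0, 0.0, 0.0], [-0.0039, 0.0039, -0.00019, 0.0, 0.0, 0.0, 0.0], [-0.0034, 0.0042, -0.00019, 0.0, 0.0, 0.0, 0.0], [-0.0031, 0.0046, -0.00019, 0.0, 0.0, 0.0, 0.0], [-0.0025, 0.0049, -0.00019, 0.0, 0.0, 0.0, 0.0], [-0.0021, 0.005, -0.00019, 0.0, 0.0, 0.0, 0.0], [-0.0016, 0.0053, -0.00019, 0.0, 0.0, 0.0, 0.0]]]
end 0.4922000000000001 -0.01739999999999999 -166.4607211540211
```

{"name": "play_rows", "arguments": {"series": [[[-0.0043,0.0033,-0.0002,0,0,0,0],[-0.0041,0.0037,-0.0002,0,0,0,0],[-0.0039,0.0039,-0.0002,0,0,0,0],[-0.0034,0.0042,-0.0002,0,0,0,0],[-0.0031,0.0046,-0.0002,0,0,0,0],[-0.0025,0.0049,-0.0002,0,0,0,0],[-0.0021,0.005,-0.0002,0,0,0,0],[-0.0016,0.0053,-0.0002,0,0,0,0]]]}}

```text
time: 8.7
tool_pos: [0.493, -0.0191, 0.1304]
tool_rot: [0.002, 0.984, -0.177, 0.001]
contact_force: [-0.3, -6.1, 7.1]
gripper_width: 0.165
grasp_force: 59.0
```

```bash
python3 rows.py .4927 -.0169 .5462 -.004 .1 8
```

```text
r 0.05503326266904406 deg -166.4435248737932
[[[-0.001, 0.0054, -0.00019, 0.0, 0.0, 0.0, 0.0], [-0.0005, 0.0055, -0.00019, 0.0, 0.0, 0.0, 0.0], [0.0001, 0.0055, -0.00019, 0.0, 0.0, 0.0, 0.0], [0.0006, 0.0054, -0.00019, 0.0, 0.0, 0.0, 0.0], [0.0012, 0.0054, -0.00019, 0.0, 0.0, 0.0, 0.0], [0.0017, 0.0052, -0.00019, 0.0, 0.0, 0.0, 0.0], [0.0022, 0.0051, -0.00019, 0.0, 0.0, 0.0, 0.0], [0.0027, 0.0048, -0.00019, 0.0, 0.0, 0.0, 0.0]]]
end 0.4996999999999999 0.0254 -212.28014848425903
```

{"name": "play_rows", "arguments": {"series": [[[-0.001,0.0054,-0.0002,0,0,0,0],[-0.0005,0.0055,-0.0002,0,0,0,0],[0.0001,0.0055,-0.0002,0,0,0,0],[0.0006,0.0054,-0.0002,0,0,0,0]]]}}

```text
time: 9.1
tool_pos: [0.4914, 0.002, 0.1297]
tool_rot: [0.003, 0.984, -0.177, -0.0]
contact_force: [-5.8, -7.8, 10.8]
gripper_width: 0.164
grasp_force: 59.4
```

{"name": "play_rows", "arguments": {"series": [[[0.0004,0.0054,-0.0002,0,0,0,0],[0.0006,0.0027,-0.0001,0,0,0,0]]]}}

```text
time: 9.3
tool_pos: [0.4928, 0.0102, 0.1294]
tool_rot: [0.003, 0.984, -0.177, 0.0]
contact_force: [-4.1, -7.2, 9.5]
gripper_width: 0.169
grasp_force: 59.3
```

{"name": "play_rows", "arguments": {"series": [[[-0.0007,-0.0025,0,0,0,0,0],[0,0,0,0,0,0,0.2],[0,0,0,0,0,0,0.5],[0,0,0,0,0,0,0.6],[0,0,0,0,0,0,0.6],[0,0,0,0,0,0,0.6]]]}}

```text
time: 9.9
tool_pos: [0.4916, 0.0101, 0.1274]
tool_rot: [0.0, 0.984, -0.177, -0.001]
contact_force: [-0.2, 0.0, 0.5]
gripper_width: 0.6
grasp_force: 0.0
```

{"name": "play_rows", "arguments": {"series": [[[0,0,0.01,0,0,0,0.6],[0,0,0.02,0,0,0,0.6],[0,0,0.02,0,0,0,0.6],[0,0,0.02,0,0,0,0.6],[-0.01,0,0.03,0,0,0,0.6],[-0.03,-0.03,0.02,0,0,0,0.6],[-0.03,-0.04,0.02,0,0,0,0.6],[-0.02,-0.04,0,0,0,0,0.6],[0,-0.04,0,0,0,0,0.6],[0,0,0,0,0,0,0.6]]]}}

```text
time: 10.9
tool_pos: [0.4035, -0.1405, 0.2678]
tool_rot: [0.001, 0.984, -0.18, 0.001]
contact_force: [0.5, 0.8, 0.0]
gripper_width: 0.602
grasp_force: 0.0
```

Run:
```python
from plant import manip
import cv2,numpy as np; from h import *
s=manip.grab_frame("scene"); t=manip.grab_frame("top")
a=s["frame"][150:240,200:300]; b=t["frame"][140:230,205:305]
cv2.imwrite("pics/c2.png",cv2.resize(np.hstack([a,b]),None,fx=4,fy=4,interpolation=cv2.INTER_CUBIC))
print(manip.state()["tool_pos"],manip.state()["contact_force"])
for f,bx in((s,(225,285,165,225)),(t,(225,275,160,210))): print(red(f,bx))
```

```text
[ 0.40406442 -0.13752585  0.26718328] [-0.0076884   0.8528825   0.01211912]
(array([257.21428571, 184.35714286]), (np.int64(256), np.int64(258), np.int64(179), np.int64(190)), 28)
(array([257.5, 193. ]), (np.int64(256), np.int64(259), np.int64(190), np.int64(196)), 22)
```

View pics/c2.png

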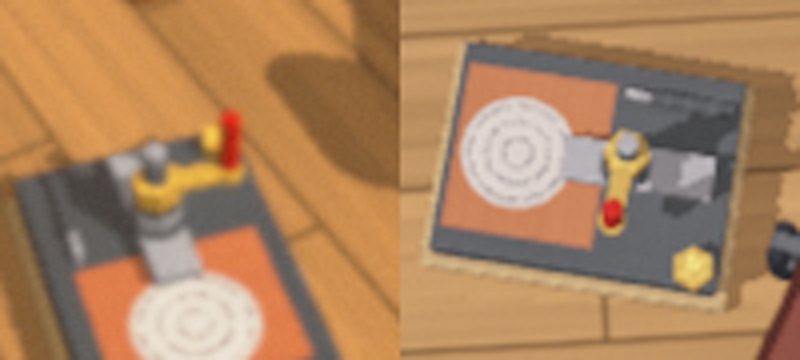

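The gripper is clear. The handle stands at about (257,184) in the scene view and (257.5,193) in the top view, and the spare nut and punch lie where they were. I check the handle's position once, then hand in if it stayed where I left it.

Run:
```python
from plant import manip; from h import *
s=manip.grab_frame("scene"); t=manip.grab_frame("top")
p,e=tri(s,red(s,(225,285,165,225))[0],t,red(t,(225,275,160,210))[0])
ang=np.degrees(np.arctan2(p[1]+.004,p[0]-.546)); print(p,e,ang)
if abs(ang-165)<7: print(manip.job_done())
```

```text
[0.49235575 0.01091539 0.13615151] 0.00048575459523109767 164.4617996736058
the job is handed in; nothing more can be done
None
```

I wound the second nut down onto the first nut's washer and tightened it until the handle took about 8 to 10 N of push. I then let go, moved the arm clear and handed the job in; the handle had stayed where I left it, and no verdict came back.

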